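# Dock the vial rack and bolt it in

### The arm

A 6-joint arm with a two-finger parallel gripper is mounted at the origin on the work surface. World frame = base frame: x ahead of the robot, y to its left, z up, the work surface at z = 0. Lengths are in m, angles in rad, forces in N, time in s.
With the tool pointing down it reaches from about 0.25 to 0.775 m from the base axis. Payload 4 kg.
Tool frame: the origin (TCP) lies midway between the tips of the shut fingers; the grasp point (between the pads) lies ctrl.tcp_to_grasp behind it (ctrl.tcp_to_grasp is the distance from the TCP to the grasp point, in m); z points along the fingers, y is the line along which they close (so a half turn about z gives the same grasp; the last joint's range is limited). The gripper opens to 85 mm and grips with 20 to 120 N. Pads are 22 mm wide; open, the fingers measure 114 mm over their backs; the gripper's body (76 mm by 85 mm) begins 54 mm behind the grasp point. The pads swing forward as they close: fully open they stand 13 mm farther back than shut.
Start: joints at [1.231, 0.087, 1.371, -0, 1.684, -0.103], TCP at [0.129, 0.535, 0.196] pointing down, gripper open.
Joint ranges: [-3.1, 3.1], [-0.76, 2.03], [0.27, 2.55], [-1.08, 4.22], [0.17, 2.65], [-2.57, 2.57]. Speed limits (rad/s): [2.79, 2.79, 3.14, 3.14, 3.14, 3.14].

### API

Orientations are given as a 3x3 rotation matrix whose columns are the frame's x, y, z axes.
In Python, from cell import ctrl, capture, regions_of, mark_of gives the robot as it stands.
- The arm moves only by the tool carry_out, never from a script. Its argument "targets" is a list of rows, each an object of numbers: "dx", "dy", "dz": the shift along the tool's x, y, z in mm; "roll": the turn about the tool's z in rad. In form: [{"dx": .., "dy": .., "dz": .., "roll": ..}, ...]. A call has 1 to 12 rows; each row is the pose to reach, as a shift and turn from the pose commanded when the call began, along the tool's axes at that moment; what a row does not reach only later rows make up. A row lasts 1/8 s, in which the tool goes at most 62.5 mm and 10.7 degrees, less where a joint would pass 70% of its speed; a pose out of reach is approached as far as the arm can. A call with a gripper value outside its range is refused whole. "jaw" is the finger opening in mm, from 0 to 85.4, set as the call begins (left out, the last holds). The fingers move at their own pace and stop on an object; the grip force is fixed at half the most. Time passes only in rows, so rows that repeat a pose let the fingers close. It gives the time, the measured TCP pose, the force, the opening and the grip force at its end, in the units of the state.
- ctrl.state(): the state, without advancing time (a new reading comes with each control period).
- capture(name): name is "side" or "top" or "wrist"; returns a dict with "pixels" (384x512x3 uint8, red, green, blue), "range_z" (384x512 float32, m along the optical axis (not along the pixel's ray), 0 where there is no reading), "vertical_fov" (degrees; the focal length in pixels is half the picture's height over the tangent of half this angle, whatever the lens; pixels are square), "cx", "cy" (the principal point, pixels), "R" (3x3) and "t" (3): a world point X has camera coordinates R X + t; the wrist camera has in their place "tool_from_camera" (4x4, takes a point from camera to tool coordinates, whose origin is the TCP and whose axes are the flange's). Camera axes: x right, y down, z forward; pixel columns grow to the right and rows downward; lengths in m; the calibration is good to about 2 mm. A picture is of the moment at which its call begins: read the wrist's pose just before it.
- ctrl.hand_in(): hands the job in; it is judged then, once.
Trained networks look in a picture, given as the dict that the camera call returned (one of the last four; its "shot" number tells which), for a name from the list of things; names that differ only in an ending like _2 or _b are one class to them, and where a whole thing is asked for, a point or a joint stands for the part that bears it (a point fixed in the world has none). Each returns a list of dicts, best first, with "confidence" (0 to 1); they miss things now and then, are a little off and sometimes report something else, mostly with a low value. They report only what shows in the picture. A call takes as long as a camera call. They do not tell look-alikes from the thing itself.
- regions_of(picture, name): "pixels" (384x512 bool, what is visible of it) and "rect" ([left, top, right, bottom] in pixels, round what is visible of it).
- mark_of(picture, name): "position" ([row, column] in pixels: a listed point, or the origin of a listed thing).
The state is a dict: "time": time; "joint_positions": joint angles; "qd": joint speeds; "tau": joint torques, N m; "tool_pos": TCP position; "tcp_rot": TCP orientation; "contact_force": force on the tool from outside, world axes, zero at the start; "torque": the same for the moment, N m; "grip_width": finger opening in m; "grasp_force": force on a finger pad.
Only numpy, scipy, OpenCV 4.12 (cv2) and the standard library are available. Lean on these libraries where they do the work, as an engineer would, in place of code of your own. Each camera call takes 0.05 s, during which the arm holds its last target. There are 200 camera calls.

### The job

With the fingertips, push the vial rack along the bench, without lifting or tipping it, into the docking station until it sits fully home against the white reader block. Then push the slide bolt all the way across behind the rack so that it is locked in. Leave the bottle, the beaker and the wrench where they are.

Things in the scene. Friction and masses are not known exactly. Their poses are not given: they have to be found in the camera images.
- rack: Loose grey plastic vial rack: block 90 mm wide (x), 120 long (y), 35 high, 0.25 to 0.5 kg, with blue-capped vials fixed in it, tops 50 mm above the bench. Origin: centre of its underside. Its +y end goes first into the dock; push its flat -y end. Starts outside the mouth, off to a side by up to 35 mm and turned up to 0.3 rad from the dock's line.
- dock: Docking station fixed to the bench, no floor. Its origin, at bench height, is where the rack's origin lies when home, axes parallel. The rack enters along dock +y (the robot's left, within 0.2 rad). Two aluminium rails along y, 25 mm high, 12 thick, inner faces at x = -49 and +49 mm (4 mm play each side), from y = -60 (end bevelled; far rail -79) to +60 mm. Dock x points away from the robot.
- dock_stop (a point): Centre of the face of the white reader block, the stop at the inner end of the rails, at dock (0, 60 mm), 30 mm above the bench. The block is 140 mm wide (x), 60 deep (y), 65 high.
- dock_mouth (a point): Middle of the dock's mouth at bench level, dock (0, -116 mm). Two aluminium funnel walls, 25 mm high, 10 thick, open out from inner faces 49 mm off the centre line at y = -79 mm to 77 mm off it here. On the -x side, between rail and funnel wall, steel cheeks 24 mm high guide the bolt.
- gate (a joint): Slide bolt, m: 0 open, 0.05 fully across (end stop). Grows as it moves along dock +x. 1.5 N friction, stays where left; starts at 0 to 0.008, clear of the rack's way. Steel bar 8 mm thick, 10 to 22 mm above the bench, along dock x at dock y = -70 mm. Across, it passes 6 mm behind a home rack and ends near the dock's centre line; a rack not home blocks it.
- gate_pad (a point): Centre of the flat outer face of the bolt's upright steel push plate, on the robot's side of the dock, 22 mm above the bench, at dock x = -135 mm + gate, y = -70 mm. Push this face along dock +x. The plate is 24 mm wide (dock y), 10 thick (dock x), from 4 to 40 mm above the bench.
- bottle: Bystander: amber glass bottle with blue cap, 68 mm across, 140 mm high, to the robot's right of the rack. Origin: centre of its underside.
- beaker: Bystander: white porcelain beaker, 68 mm across, 85 mm high, to the left of the dock. Origin: centre of its underside.
- wrench: Bystander: steel wrench 150 mm long lying flat on the bench, on the robot's side of the dock, to the left of the slide bolt. Origin: middle of its underside.
There are look-alikes about, which are no part of the job. What is shaped like the rack but green, pink or purple is not meant.

How it is judged:
By the outcome, as a careful person would: the job done as asked, in the order asked, and still so for the second after the job is handed in, with the robot touching nothing.
It also fails if it takes over 69 s, if anything falls off the work surface, if the arm or the gripper's body presses on something with over 40 N, if the wrist force passes 120 N, or if a joint passes its speed limit or range.

## Working session

There is one attempt and no reset: what is moved stays moved. The work goes in short steps, Python scripts to look and compute and a tool call to move; the robot and the scene stay as the last step left them, time stands still between calls to the robot, and variables do not carry over. Pictures are saved under pics/ and viewed, at most 10 in all, crops included, and the job is handed in when it is done.

Besides the shell and the picture viewer there is one more tool, called by a JSON object that holds its "name" and its "arguments", one argument or row to a line. carry_out: Moves the arm, as the interface text tells. Its arguments: {"type":"object","properties":{"targets":{"type":"array","items":{"type":"object","properties":{"dx":{"type":"number"},"dy":{"type":"number"},"dz":{"type":"number"},"roll":{"type":"number"}}}},"jaw":{"type":"number"}},"required":["targets"]}

```bash
mkdir -p pics; cat > h.py <<'E'
import numpy as np, cv2
from cell import ctrl, capture, regions_of, mark_of
def K(p):
    f=p["pixels"].shape[0]/2/np.tan(np.radians(p["vertical_fov"])/2); return f,p["cx"],p["cy"]
def ext(p,st=None):
    if "R" in p: R=np.array(p["R"]);t=np.array(p["t"]); return R.T,-R.T@t
    T=np.array(p["tool_from_camera"]);Rt=np.array(st["tcp_rot"]).reshape(3,3)
    return Rt@T[:3,:3],Rt@T[:3,3]+np.array(st["tool_pos"])
def cloud(p,st=None):
    f,cx,cy=K(p);z=p["range_z"];v,u=np.indices(z.shape)
    A,o=ext(p,st);P=np.stack([(u-cx)/f*z,(v-cy)/f*z,z],-1)@A.T+o
    P[z<=0]=np.nan; return P
def onplane(p,rc,h,st=None):
    f,cx,cy=K(p);A,o=ext(p,st);d=A@np.array([(rc[1]-cx)/f,(rc[0]-cy)/f,1]);return o+d*(h-o[2])/d[2]
def save(p,n): cv2.imwrite("pics/"+n+".png",p["pixels"][:,:,::-1])
E
python3 - <<'E'
from h import *
np.set_printoptions(precision=4,suppress=True)
s=ctrl.state();print(s["tcp_rot"],s["contact_force"],s["time"])
ims=[]
for n in ["top","side"]:
    p=capture(n);ims.append(p["pixels"]);C=cloud(p)
    for name,h in [("rack",0),("dock",0),("dock_stop",.03),("dock_mouth",0),("gate_pad",.022),("bottle",0),("beaker",0),("wrench",0)]:
        for m in mark_of(p,name)[:3]: print(n,name,np.round(m["position"]),round(m["confidence"],2),onplane(p,m["position"],h)[:2])
    if n=="top":
        for r in regions_of(p,"rack")[:4]: print(r["rect"],r["confidence"],np.nanmedian(C[r["pixels"]],0))
im=np.vstack(ims)[:,:,::-1]
cv2.imwrite("pics/top.png",cv2.resize(ims[0][:,:,::-1],(768,576)));cv2.imwrite("pics/side.png",cv2.resize(ims[1][:,:,::-1],(768,576)))
E
```

```text
[[-0.9721  0.2346 -0.0007]
 [ 0.2346  0.9721 -0.0021]
 [ 0.0002 -0.0022 -1.    ]] [ 1.0957 -0.6913  0.4935] 0.0
top rack [125. 247.] 0.98 [0.8034 0.0068]
top rack [132. 313.] 0.91 [ 0.7872 -0.1933]
top rack [244. 306.] 0.74 [ 0.4524 -0.1738]
top dock_stop [187. 171.] 0.73 [0.604  0.2197]
top gate_pad [239. 217.] 0.6 [0.4576 0.0807]
top bottle [200. 391.] 0.9 [ 0.5878 -0.4254]
top bottle [188. 274.] 0.22 [ 0.613  -0.0787]
top beaker [196. 101.] 0.6 [0.5749 0.4262]
top wrench [264. 126.] 0.8 [0.3799 0.3384]
[293.6, 109.8, 332.3, 148.4] 0.89 [ 0.7868 -0.1824  0.0352]
[284.2, 220.5, 333.1, 271.7] 0.85 [ 0.4491 -0.1818  0.0351]
[248.2, 168.0, 296.8, 209.6] 0.68 [ 0.6107 -0.0728  0.0348]
[233.3, 254.9, 279.6, 309.9] 0.64 [ 0.3398 -0.0338  0.035 ]
side rack [252. 194.] 0.92 [ 0.3379 -0.0448]
side rack [272. 246.] 0.84 [ 0.4527 -0.1796]
side rack [238. 345.] 0.77 [ 0.7872 -0.1945]
side dock [186. 242.] 0.84 [0.5879 0.1566]
side dock [175. 170.] 0.29 [0.3735 0.3215]
side dock_stop [170. 242.] 0.6 [0.6078 0.2027]
side dock_mouth [206. 259.] 0.89 [0.5995 0.0434]
side gate_pad [205. 215.] 0.63 [0.4622 0.0919]
side bottle [320. 328.] 0.92 [ 0.5898 -0.4164]
side beaker [143. 213.] 0.85 [0.579  0.4252]
side wrench [172. 169.] 0.63 [0.3772 0.3374]
```

View pics/top.png

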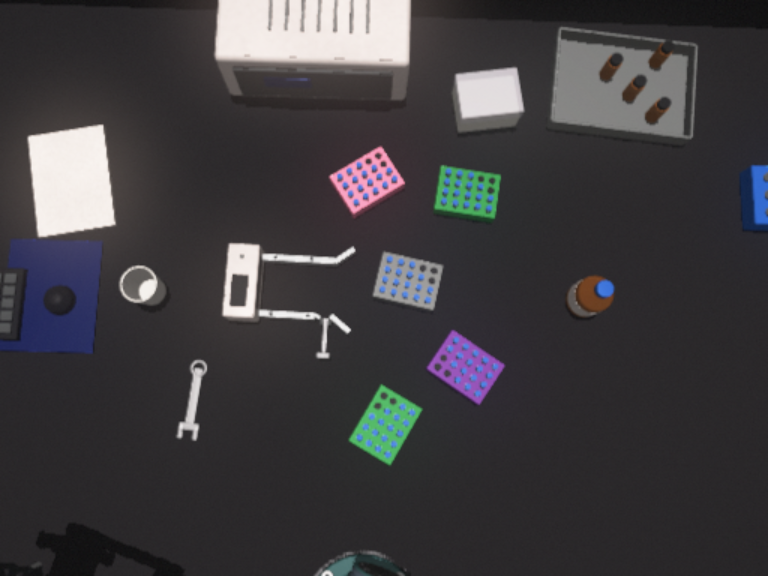

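View pics/side.png

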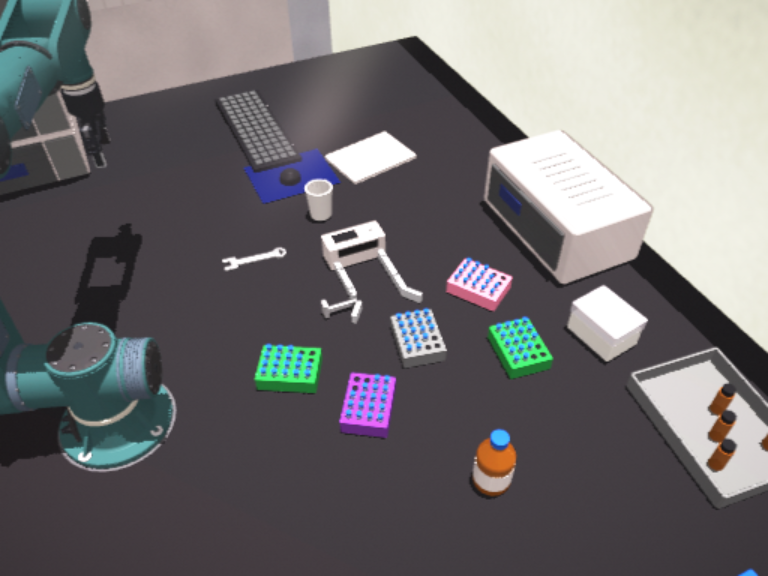

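The top picture shows the grey rack at (408,281). The dock mouth opens toward it, with the reader block at (241,282), the bolt plate at (322,354), the wrench at (193,400), the beaker at (143,287) and the bottle at (592,295). Possible mix-ups for the rack are pink (367,181), green (468,192), green (385,425) and purple (466,367). I choose the grey one; next I measure it and check it in a crop.

```bash
cat >> h.py <<'E'
def rect(P,zlo,zhi,c,r):
    m=(P[...,2]>zlo)&(P[...,2]<zhi)&(np.hypot(P[...,0]-c[0],P[...,1]-c[1])<r)
    q=P[m][:,:2]; (x,y),(w,h),a=cv2.minAreaRect((q*1000).astype(np.float32)); return np.array([x,y,w,h,a]),q
def rackpose(P,c=(.611,-.073)):
    r,q=rect(P,.03,.058,c,.085); x,y,w,h,a=r
    # long-axis direction
    a=np.radians(a); d=np.array([np.cos(a),np.sin(a)]) if w>h else np.array([-np.sin(a),np.cos(a)])
    if d[1]<0:d=-d
    return x/1e3,y/1e3,np.arctan2(-d[0],d[1]),w,h
E
python3 - <<'E'
from h import *
np.set_printoptions(precision=4,suppress=True)
for n in ["top","side"]:
    p=capture(n);C=cloud(p)
    print(n,"rack",rackpose(C))
    print("block",rect(C,.06,.07,(.605,.24),.1)[0])
    m=(C[...,2]>.018)&(C[...,2]<.03)&(C[...,1]<.19)&(C[...,1]>.0)&(C[...,0]>.45)&(C[...,0]<.72)
    q=C[m]
    for lo,hi in [(.5,.6),(.6,.7)]:
        k=q[(q[:,0]>lo)&(q[:,0]<hi)&(q[:,1]>.09)&(q[:,1]<.18)]
        if len(k)>10: c=np.polyfit(k[:,1],k[:,0],1);print("rail",c,np.polyval(c,.13),len(k))
    m=(C[...,2]>.03)&(C[...,2]<.046)&(np.hypot(C[...,0]-.458,C[...,1]-.08)<.04);print("plate",m.sum(),C[m].mean(0),C[m].min(0),C[m].max(0))
    if n=="top":
        cr=np.hstack([cv2.resize(p["pixels"][150:250,140:300,::-1],(800,500))]);cv2.imwrite("pics/crop.png",cr)
E
```

```text
top rack (np.float64(0.6129293823242188), np.float64(-0.0711424789428711), np.float64(-0.2046026770675176), np.float64(119.65607452392578), np.float64(90.8700180053711))
block [599.446  241.4901  61.3129 139.8123  88.5134]
rail [0.0444 0.5353] 0.541053598447475 121
rail [0.0315 0.6468] 0.6509427942135682 129
plate 29 [0.4658 0.0869 0.0391] [0.462  0.0749 0.0343] [0.4708 0.0977 0.0441]
side rack (np.float64(0.6131619262695313), np.float64(-0.0721995086669922), np.float64(-0.20186108588333568), np.float64(123.34053039550781), np.float64(91.06112670898438))
block [599.674  240.6138  68.9017 141.9469  86.1905]
rail [0.0907 0.5275] 0.5392836278355232 73
rail [0.0386 0.6455] 0.6504910627008836 74
plate 22 [0.465  0.082  0.0387] [0.4607 0.0698 0.0317] [0.4693 0.0972 0.0446]
```

View pics/crop.png

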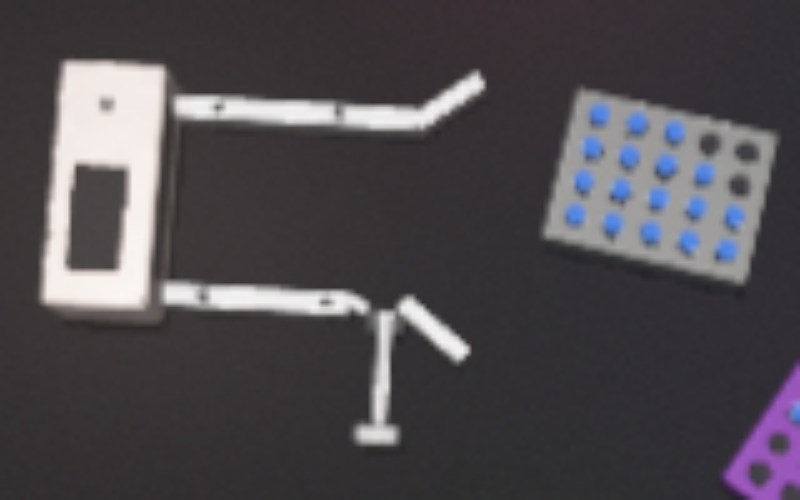

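The crop confirms it: the grey rack is at crop (660,185), with its front toward the mouth. It sits about 23 mm too far out and is turned about -0.17 rad from the dock's line. The dock origin is about (0.597, 0.1515) with yaw -0.032. Plan: square the rack up by pushing its far side with both open fingers, push its -y end home, then push the bolt.

```bash
cat >> h.py <<'E'
O=np.array([.5967,.1515]);PH=-.032
D=np.array([[np.cos(PH),-np.sin(PH)],[np.sin(PH),np.cos(PH)]])
def d2w(x,y): return O+D@np.array([x,y])
def w2d(x,y): return D.T@(np.array([x,y])-O)
def go(x,y,z,head=None):
    "target: dock x,y (m), height z, tool-x heading relative to dock; prints dx dy dz roll"
    s=ctrl.state();R=np.array(s["tcp_rot"]).reshape(3,3);t=np.array(s["tool_pos"])
    d=R.T@(np.r_[d2w(x,y),z]-t)*1000
    h=np.arctan2(R[1,0],R[0,0]); r=0 if head is None else -(np.mod(head+PH-h+np.pi,2*np.pi)-np.pi)
    print("dock now",np.round(w2d(*t[:2]),4),"z",round(t[2],4),"F",np.round(s["contact_force"],1),"t",s["time"],"->",np.round(d,1),"roll",round(r,3))
E
python3 -c "
from h import *
print(ctrl.tcp_to_grasp)
go(.105,-.217,.11,np.pi)"
```

```text
0.0187
dock now [-0.4797  0.368 ] z 0.1961 F [ 0.4  0.7 -1. ] t 1.05 -> [-691.4 -453.9   86.1] roll -0.205
```

{"name": "carry_out", "arguments": {
  "targets": [
    {"dx":-691,"dy":-454,"dz":40,"roll":-0.205},
    {"dx":-691,"dy":-454,"dz":40,"roll":-0.205},
    {"dx":-691,"dy":-454,"dz":40,"roll":-0.205},
    {"dx":-691,"dy":-454,"dz":40,"roll":-0.205},
    {"dx":-691,"dy":-454,"dz":40,"roll":-0.205},
    {"dx":-691,"dy":-454,"dz":40,"roll":-0.205},
    {"dx":-691,"dy":-454,"dz":40,"roll":-0.205},
    {"dx":-691,"dy":-454,"dz":40,"roll":-0.205},
    {"dx":-691,"dy":-454,"dz":40,"roll":-0.205},
    {"dx":-691,"dy":-454,"dz":40,"roll":-0.205},
    {"dx":-691,"dy":-454,"dz":40,"roll":-0.205},
    {"dx":-691,"dy":-454,"dz":40,"roll":-0.205}
  ],
  "jaw": 80
}}

```text
time: 2.55
tool_pos: [0.6397, -0.0107, 0.16]
tcp_rot: [[-0.999, 0.032, 0.001], [0.032, 0.999, 0.0], [-0.0, 0.0, -1.0]]
contact_force: [0.9, 1.8, 1.7]
grip_width: 0.0799
grasp_force: 0.0
```

```bash
python3 -c "
from h import *
go(.105,-.217,.008,np.pi)"
```

```text
dock now [ 0.0481 -0.1608] z 0.16 F [0.9 1.8 1.7] t 2.55 -> [-56.8 -56.3 152. ] roll 0.0
```

{"name": "carry_out", "arguments": {
  "targets": [
    {"dx":-57,"dy":-56,"dz":40},
    {"dx":-57,"dy":-56,"dz":40},
    {"dx":-57,"dy":-56,"dz":80},
    {"dx":-57,"dy":-56,"dz":120},
    {"dx":-57,"dy":-56,"dz":140},
    {"dx":-57,"dy":-56,"dz":156},
    {"dx":-57,"dy":-56,"dz":156}
  ]
}}

```text
invalid input
```

```bash
python3 -c "
from h import *
go(.056,-.217,.004,np.pi)
p=capture('wrist');save(p,'w1')"
```

```text
dock now [ 0.0481 -0.1608] z 0.16 F [0.9 1.8 1.7] t 2.55 -> [ -7.8 -56.3 156. ] roll 0.0
```

View pics/w1.png

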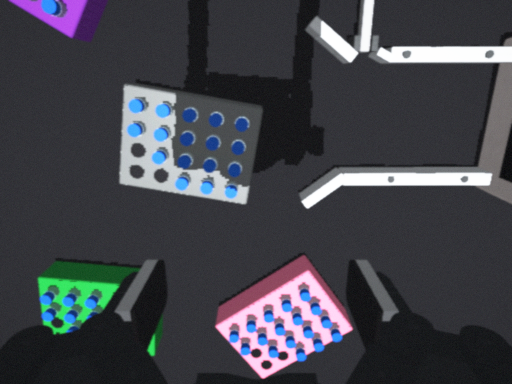

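The wrist view shows the grey rack at (190,145), the pink and green look-alikes outside the fingers' path, and the funnel at (340,180). The last move was refused because the rows had no roll, so I send it again.

{"name": "carry_out", "arguments": {
  "targets": [
    {"dx":-57,"dy":-56,"dz":40,"roll":0},
    {"dx":-57,"dy":-56,"dz":40,"roll":0},
    {"dx":-57,"dy":-56,"dz":80,"roll":0},
    {"dx":-57,"dy":-56,"dz":120,"roll":0},
    {"dx":-57,"dy":-56,"dz":140,"roll":0},
    {"dx":-57,"dy":-56,"dz":156,"roll":0},
    {"dx":-57,"dy":-56,"dz":156,"roll":0}
  ]
}}

```text
time: 3.48
tool_pos: [0.6931, -0.0666, 0.0034]
tcp_rot: [[-1.0, 0.032, -0.001], [0.032, 1.0, 0.0], [0.001, 0.0, -1.0]]
contact_force: [0.1, -0.6, -0.9]
grip_width: 0.0804
grasp_force: 0.0
```

```bash
python3 -c "
from h import *
go(.056,-.217,.004,np.pi)
p=capture('top');r=rackpose(cloud(p),(.613,-.072));print(r,w2d(*r[:2]))"
```

```text
dock now [ 0.1034 -0.2149] z 0.0034 F [ 0.1 -0.6 -0.9] t 3.475 -> [47.4 -2.1 -0.5] roll 0.0
(np.float64(0.6464509887695312), np.float64(-0.0662109375), np.float64(-0.20540442171368595), np.float64(95.88794708251953), np.float64(27.508798599243164)) [ 0.05669108 -0.21600772]
```

{"name": "carry_out", "arguments": {
  "targets": [
    {"dx":6,"dy":0,"dz":0,"roll":0},
    {"dx":10,"dy":0,"dz":0,"roll":0},
    {"dx":14,"dy":0,"dz":0,"roll":0},
    {"dx":18,"dy":0,"dz":0,"roll":0},
    {"dx":22,"dy":0,"dz":0,"roll":0},
    {"dx":26,"dy":0,"dz":0,"roll":0},
    {"dx":30,"dy":0,"dz":0,"roll":0},
    {"dx":34,"dy":0,"dz":0,"roll":0},
    {"dx":37,"dy":0,"dz":0,"roll":0},
    {"dx":40,"dy":0,"dz":0,"roll":0},
    {"dx":42,"dy":0,"dz":0,"roll":0},
    {"dx":42,"dy":0,"dz":0,"roll":0}
  ]
}}

```text
time: 5.03
tool_pos: [0.6515, -0.0655, 0.0041]
tcp_rot: [[-0.999, 0.032, 0.0], [0.032, 0.999, 0.0], [-0.0, 0.0, -1.0]]
contact_force: [-0.1, -0.3, -0.1]
grip_width: 0.0796
grasp_force: 0.0
```

```bash
python3 -c "
from h import *
go(.056,-.217,.004,np.pi)
p=capture('side');C=cloud(p);r=rackpose(C,(.595,-.072));print(r,w2d(*r[:2]))
s=ctrl.state();p=capture('wrist');r=rackpose(cloud(p,s),(.595,-.072));print(r,w2d(*r[:2]))
cv2.imwrite('pics/w2.png',p['pixels'][:,:,::-1])"
```

```text
dock now [ 0.0617 -0.2151] z 0.0041 F [-0.1 -0.3 -0.1] t 5.025 -> [ 5.7 -1.9  0.1] roll 0.0
(np.float64(0.6126466064453125), np.float64(-0.07259593963623047), np.float64(-0.20818596031421935), np.float64(124.4813003540039), np.float64(91.37024688720703)) [ 0.02310829 -0.22347101]
(np.float64(0.6169212646484376), np.float64(-0.0705692138671875), np.float64(-0.20503823706380003), np.float64(123.21124267578125), np.float64(99.95195007324219)) [ 0.02731591 -0.22130855]
```

View pics/w2.png

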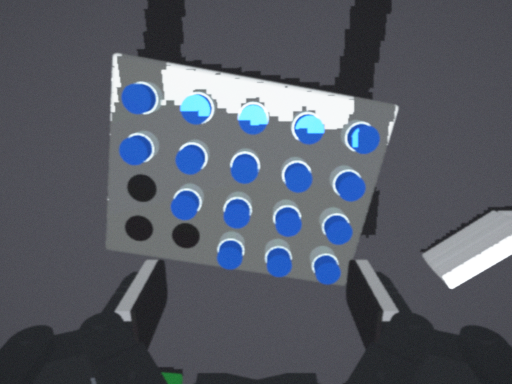

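The wrist view shows the rack untouched. The right finger, at (365,280), passed just in front of the rack's near corner at (345,285), so the fingers are set too wide. I back off, narrow the jaw and shift toward -y.

{"name": "carry_out", "arguments": {
  "targets": [
    {"dx":-42,"dy":0,"dz":0,"roll":0},
    {"dx":-42,"dy":-10,"dz":0,"roll":0},
    {"dx":-42,"dy":-10,"dz":0,"roll":0},
    {"dx":-42,"dy":-10,"dz":0,"roll":0},
    {"dx":-42,"dy":-10,"dz":2,"roll":0},
    {"dx":-42,"dy":-10,"dz":2,"roll":0}
  ]
}}

```text
time: 5.88
tool_pos: [0.6928, -0.0766, 0.0021]
tcp_rot: [[-0.999, 0.032, -0.0], [0.032, 0.999, 0.0], [0.0, 0.0, -1.0]]
contact_force: [-1.0, -0.9, 0.2]
grip_width: 0.0798
grasp_force: 0.0
```

{"name": "carry_out", "arguments": {
  "targets": [
    {"dx":0,"dy":0,"dz":0,"roll":0},
    {"dx":0,"dy":0,"dz":0,"roll":0},
    {"dx":6,"dy":0,"dz":0,"roll":0},
    {"dx":11,"dy":0,"dz":0,"roll":0},
    {"dx":15,"dy":0,"dz":0,"roll":0},
    {"dx":19,"dy":0,"dz":0,"roll":0},
    {"dx":23,"dy":0,"dz":0,"roll":0},
    {"dx":27,"dy":0,"dz":0,"roll":0},
    {"dx":31,"dy":0,"dz":0,"roll":0},
    {"dx":35,"dy":0,"dz":0,"roll":0},
    {"dx":38,"dy":0,"dz":0,"roll":0},
    {"dx":40,"dy":0,"dz":0,"roll":0}
  ],
  "jaw": 60
}}

```text
time: 7.38
tool_pos: [0.6534, -0.0754, 0.0022]
tcp_rot: [[-0.999, 0.032, 0.001], [0.032, 0.999, 0.0], [-0.001, 0.0, -1.0]]
contact_force: [2.2, 0.8, 0.4]
grip_width: 0.0601
grasp_force: 0.7
```

```bash
python3 -c "
from h import *
go(.056,-.225,.002,np.pi)
p=capture('side');C=cloud(p);r=rackpose(C,(.595,-.072));print(r,w2d(*r[:2]))"
```

```text
dock now [ 0.0639 -0.225 ] z 0.0022 F [2.2 0.8 0.4] t 7.375 -> [ 7.9 -0.   0.2] roll 0.0
(np.float64(0.6124517822265625), np.float64(-0.07706727600097656), np.float64(-0.13445594606121208), np.float64(125.3071517944336), np.float64(102.9196548461914)) [ 0.02305662 -0.22794629]
```

{"name": "carry_out", "arguments": {
  "targets": [
    {"dx":3,"dy":0,"dz":0,"roll":0},
    {"dx":6,"dy":0,"dz":0,"roll":0},
    {"dx":8,"dy":0,"dz":0,"roll":0},
    {"dx":10,"dy":0,"dz":0,"roll":0},
    {"dx":10,"dy":0,"dz":0,"roll":0}
  ]
}}

```text
time: 8.05
tool_pos: [0.643, -0.0753, 0.0021]
tcp_rot: [[-0.999, 0.032, -0.0], [0.032, 0.999, 0.0], [0.0, 0.0, -1.0]]
contact_force: [0.6, 1.1, 0.8]
grip_width: 0.0601
grasp_force: 0.4
```

```bash
python3 -c "
from h import *
go(.056,-.225,.002,np.pi)
p=capture('side');C=cloud(p);r=rackpose(C,(.595,-.072));print(r,w2d(*r[:2]))
s=ctrl.state();p=capture('wrist');r=rackpose(cloud(p,s),(.595,-.072));print(r,w2d(*r[:2]))"
```

```text
dock now [ 0.0535 -0.2252] z 0.0021 F [0.6 1.1 0.8] t 8.05 -> [-2.5  0.2  0.1] roll 0.0
(np.float64(0.6028384399414063), np.float64(-0.07727748107910157), np.float64(-0.06069637072010498), np.float64(126.07820129394531), np.float64(98.00764465332031)) [ 0.01345493 -0.22846396]
(np.float64(0.604112060546875), np.float64(-0.07550846099853516), np.float64(-0.06689367973477395), np.float64(120.01715087890625), np.float64(101.37003326416016)) [ 0.0146713 -0.2266551]
```

{"name": "carry_out", "arguments": {
  "targets": [
    {"dx":3,"dy":0,"dz":0,"roll":0},
    {"dx":5,"dy":0,"dz":0,"roll":0},
    {"dx":5,"dy":0,"dz":0,"roll":0}
  ]
}}

```text
time: 8.52
tool_pos: [0.638, -0.0751, 0.002]
tcp_rot: [[-0.999, 0.032, -0.0], [0.032, 0.999, 0.0], [0.0, 0.0, -1.0]]
contact_force: [0.2, -0.4, -0.5]
grip_width: 0.06
grasp_force: 0.4
```

```bash
cat >> h.py <<'E'
def edges(P,cy=-.225):
    "near side (dock -x) edge line and -y edge of the rack top, dock frame"
    q=P[(P[...,2]>.031)&(P[...,2]<.0385)]; d=(q[:,:2]-O)@D
    d=d[(abs(d[:,0])<.075)&(abs(d[:,1]-cy)<.08)]
    b=np.arange(cy-.045,cy+.046,.006);k=[(y,np.percentile(d[abs(d[:,1]-y)<.003,0],1)) for y in b if (abs(d[:,1]-y)<.003).sum()>8]
    k=np.array(k);c=np.polyfit(k[:,0],k[:,1],1)
    print("near edge -> centre x",round(np.polyval(c,cy)+.045,4),"yaw rel",round(-c[0],3),"y range",np.percentile(d[:,1],[.5,99.5]).round(4),"n",len(d))
E
python3 -c "
from h import *
go(.056,-.225,.002,np.pi)
p=capture('side');edges(cloud(p));p=capture('top');edges(cloud(p))
s=ctrl.state();p=capture('wrist');edges(cloud(p,s))"
```

```text
dock now [ 0.0485 -0.2251] z 0.002 F [ 0.2 -0.4 -0.5] t 8.525 -> [-7.5  0.1  0. ] roll 0.0
near edge -> centre x 0.0087 yaw rel 0.007 y range [-0.29 -0.17] n 500
near edge -> centre x 0.0218 yaw rel -0.216 y range [-0.2818 -0.1697] n 544
near edge -> centre x 0.0063 yaw rel 0.008 y range [-0.2864 -0.1686] n 38108
```

```bash
python3 -c "
from h import *
s=ctrl.state();p=capture('wrist');q=capture('side')
a=p['pixels'];b=cv2.resize(q['pixels'][180:260,230:330],(480,384),interpolation=cv2.INTER_CUBIC)
im=np.hstack([cv2.resize(a,(420,315)),cv2.resize(b,(380,315))]);cv2.imwrite('pics/w3.png',im[:,:,::-1])
P=cloud(p,s);d=(P[...,:2]-O)@D
for r in range(150,384,12): print(r,[tuple((np.round(np.r_[d[r,c],P[r,c,2]]*1000)).tolist()) for c in (150,260)])"
```

```text
150 [(-8.0, -268.0, 44.0), (-8.0, -224.0, 45.0)]
162 [(-4.0, -267.0, 49.0), (-5.0, -224.0, 50.0)]
174 [(4.0, -272.0, 34.0), (4.0, -224.0, 35.0)]
186 [(10.0, -273.0, 35.0), (10.0, -224.0, 35.0)]
198 [(15.0, -273.0, 36.0), (12.0, -224.0, 46.0)]
210 [(21.0, -274.0, 35.0), (15.0, -224.0, 50.0)]
222 [(27.0, -274.0, 35.0), (27.0, -224.0, 36.0)]
234 [(33.0, -275.0, 36.0), (31.0, -224.0, 39.0)]
246 [(39.0, -275.0, 37.0), (32.0, -224.0, 49.0)]
258 [(46.0, -276.0, 35.0), (37.0, -224.0, 51.0)]
270 [(74.0, -289.0, -0.0), (73.0, -223.0, 1.0)]
282 [(41.0, -267.0, 64.0), (82.0, -223.0, 0.0)]
294 [(41.0, -265.0, 71.0), (90.0, -223.0, 0.0)]
306 [(36.0, -261.0, 84.0), (99.0, -223.0, 1.0)]
318 [(36.0, -259.0, 91.0), (108.0, -223.0, -0.0)]
330 [(35.0, -257.0, 97.0), (118.0, -223.0, -1.0)]
342 [(31.0, -254.0, 106.0), (127.0, -223.0, 0.0)]
354 [(30.0, -252.0, 111.0), (136.0, -223.0, 1.0)]
366 [(31.0, -251.0, 115.0), (147.0, -223.0, -0.0)]
378 [(31.0, -250.0, 118.0), (157.0, -223.0, 0.0)]
```

View pics/w3.png

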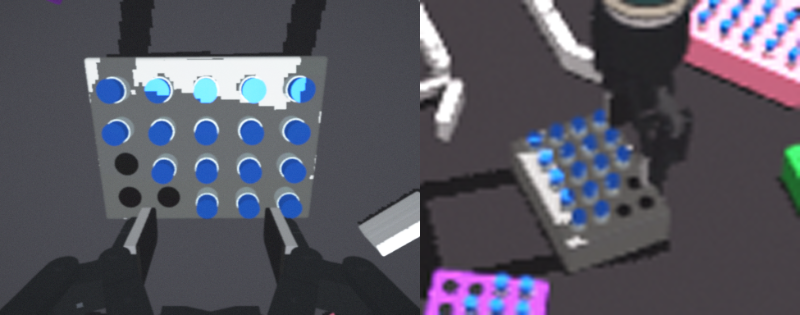

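The finger tops lie over the rack's far edge, so I check how low the tips really reach before pushing further.

```bash
python3 -c "
from h import *
s=ctrl.state()
p=capture('wrist');q=capture('side')
for n,P in (('w',cloud(p,s)),('s',cloud(q))):
    d=(P[...,:2]-O)@D;z=P[...,2]
    for lo,hi in [(.002,.012),(.012,.022),(.022,.033),(.037,.043),(.043,.054),(.054,.065),(.065,.08)]:
        for yl,yh in [(-.28,-.245),(-.21,-.17)]:
            m=(z>lo)&(z<hi)&(d[...,0]>.025)&(d[...,0]<.085)&(d[...,1]>yl)&(d[...,1]<yh)
            if m.sum()>2: print(n,lo,hi,yl,m.sum(),'x',np.percentile(d[m][:,0],[2,98]).round(4),'y',np.percentile(d[m][:,1],[2,98]).round(4))
"
```

```text
w 0.002 0.012 -0.28 3 x [0.0724 0.0803] y [-0.2568 -0.2528]
w 0.002 0.012 -0.21 3 x [0.0708 0.0807] y [-0.209  -0.2023]
w 0.037 0.043 -0.28 17 x [0.0313 0.0561] y [-0.2712 -0.2483]
w 0.037 0.043 -0.21 326 x [0.0293 0.0485] y [-0.2097 -0.1793]
w 0.043 0.054 -0.28 435 x [0.0365 0.058 ] y [-0.2675 -0.2553]
w 0.043 0.054 -0.21 1754 x [0.0299 0.0552] y [-0.2095 -0.1792]
w 0.054 0.065 -0.28 730 x [0.0363 0.0576] y [-0.2687 -0.2553]
w 0.054 0.065 -0.21 724 x [0.0364 0.0577] y [-0.1957 -0.1823]
w 0.065 0.08 -0.28 1292 x [0.0363 0.0574] y [-0.2686 -0.2553]
w 0.065 0.08 -0.21 1287 x [0.0363 0.0577] y [-0.1958 -0.1827]
s 0.002 0.012 -0.28 17 x [0.061  0.0838] y [-0.2782 -0.2466]
s 0.002 0.012 -0.21 4 x [0.0693 0.0754] y [-0.1896 -0.1797]
s 0.022 0.033 -0.28 9 x [0.0271 0.0515] y [-0.2775 -0.249 ]
s 0.022 0.033 -0.21 5 x [0.0333 0.0476] y [-0.2076 -0.1772]
s 0.037 0.043 -0.28 16 x [0.0268 0.0497] y [-0.2786 -0.2453]
s 0.037 0.043 -0.21 16 x [0.027  0.0483] y [-0.2098 -0.1803]
s 0.043 0.054 -0.28 8 x [0.0384 0.0545] y [-0.2667 -0.2556]
s 0.043 0.054 -0.21 31 x [0.031  0.0579] y [-0.2093 -0.1807]
s 0.054 0.065 -0.28 14 x [0.0377 0.0521] y [-0.271  -0.2594]
s 0.054 0.065 -0.21 17 x [0.0364 0.0542] y [-0.199  -0.1869]
s 0.065 0.08 -0.28 14 x [0.0377 0.0514] y [-0.2702 -0.2552]
s 0.065 0.08 -0.21 20 x [0.0384 0.0551] y [-0.1972 -0.1885]
```

The fingers' x span is 36–58 mm, down to z≈40 mm. Rack top surface lies under them, so the tips are above the rack and pushing the caps. I back off and measure where the tips are relative to the TCP.

{"name": "carry_out", "arguments": {
  "targets": [
    {"dx":-10,"dy":0,"dz":0,"roll":0},
    {"dx":-25,"dy":0,"dz":0,"roll":0},
    {"dx":-40,"dy":0,"dz":0,"roll":0},
    {"dx":-40,"dy":0,"dz":0,"roll":0}
  ]
}}

```text
time: 9.38
tool_pos: [0.6792, -0.0765, 0.0018]
tcp_rot: [[-0.999, 0.032, 0.0], [0.032, 0.999, -0.0], [-0.0, -0.0, -1.0]]
contact_force: [0.4, 0.0, 0.5]
grip_width: 0.0602
grasp_force: 0.0
```

```bash
cat > tip.py <<'E'
from h import *
s=ctrl.state();p=capture('wrist');P=cloud(p,s);edges(P);d=(P[...,:2]-O)@D;t=np.array(s['tool_pos']);print(t,s['grip_width'],s['joint_positions'])
c=w2d(*t[:2]);m=(abs(d[...,0]-c[0])<.014)&(abs(d[...,1]-c[1])<.06)&(P[...,2]>.006)
print(np.percentile(P[m][:,2],[0,1,5,50]))
z=P[m][:,2]
for a in np.arange(.004,.06,.006): print(round(a,3),((z>a)&(z<a+.006)).sum(),end='; ')
E
python3 tip.py
```

```text
near edge -> centre x 0.0244 yaw rel 0.004 y range [-0.2863 -0.1686] n 41274
[ 0.67915435 -0.07651007  0.00175528] 0.06022404874120227 [-1.95037161e-01  4.80502381e-01  1.27124240e+00 -1.05433025e-04
  1.38971141e+00 -1.73419008e+00]
[0.04129248 0.04678431 0.05492682 0.09549251]
0.004 0; 0.01 0; 0.016 0; 0.022 0; 0.028 0; 0.034 0; 0.04 146; 0.046 543; 0.052 725; 0.058 820;
```

```bash
python3 -c "
from h import *
q=capture('side');P=cloud(q);edges(P)
f,cx,cy=K(q);R=np.array(q['R']);t=np.array(q['t']);X=R@np.array(ctrl.state()['tool_pos'])+t;u,v=X[0]/X[2]*f+cx,X[1]/X[2]*f+cy;print(u,v)
u,v=int(u),int(v);c=q['pixels'][v-45:v+35,u-60:u+40]
im=cv2.resize(c,(750,600),interpolation=cv2.INTER_CUBIC);cv2.circle(im,(450,337),4,(255,0,0),-1);im=np.clip(im.astype(float)*1.8,0,255).astype('uint8');cv2.imwrite('pics/s2.png',im[:,:,::-1])"
```

```text
near edge -> centre x 0.0085 yaw rel 0.003 y range [-0.2896 -0.1704] n 509
296.7164170407557 222.98889445621782
```

View pics/s2.png

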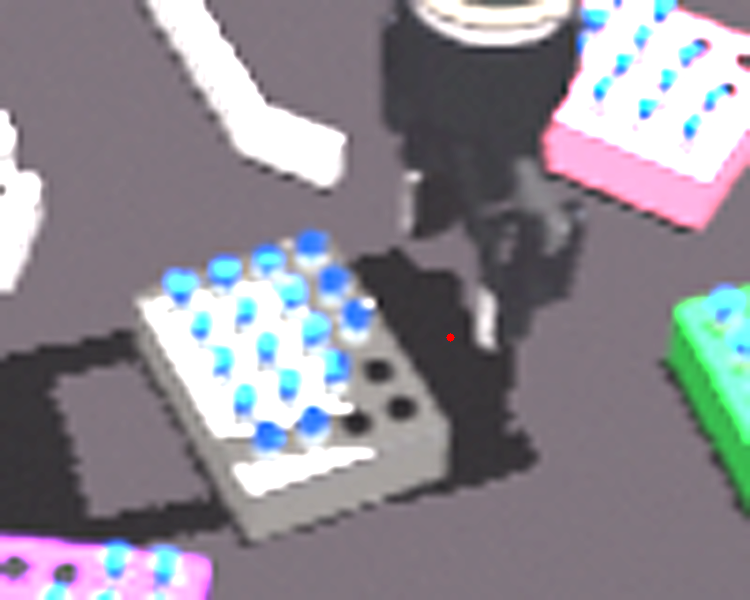

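The side crop shows the rack still in place, squared up at dock x≈8 mm. The fingertips, at (485,345) and (410,230), hang clearly above the bench. I try a smaller opening and see where the tips go.

{"name": "carry_out", "arguments": {
  "targets": [
    {"dx":-4,"dy":0,"dz":-30,"roll":0},
    {"dx":-4,"dy":0,"dz":-30,"roll":0},
    {"dx":-4,"dy":0,"dz":-30,"roll":0},
    {"dx":-4,"dy":0,"dz":-30,"roll":0}
  ],
  "jaw": 30
}}

```text
time: 9.98
tool_pos: [0.681, -0.0763, 0.0305]
tcp_rot: [[-0.999, 0.032, -0.003], [0.032, 0.999, 0.001], [0.003, 0.001, -1.0]]
contact_force: [-1.1, 0.4, -0.4]
grip_width: 0.0299
grasp_force: 0.0
```

```bash
python3 tip.py
```

```text
near edge -> centre x 0.0222 yaw rel -0.003 y range [-0.2865 -0.1685] n 30879
[ 0.681019   -0.07633904  0.03045111] 0.029946057291575 [-1.94344108e-01  4.64329303e-01  1.23433261e+00  5.18907725e-05
  1.44573652e+00 -1.73326997e+00]
[0.06512391 0.07294301 0.08310651 0.1222198 ]
0.004 0; 0.01 0; 0.016 0; 0.022 0; 0.028 0; 0.034 0; 0.04 0; 0.046 0; 0.052 0; 0.058 0;
```

{"name": "carry_out", "arguments": {
  "targets": [
    {"dx":0,"dy":0,"dz":0,"roll":0},
    {"dx":0,"dy":0,"dz":0,"roll":0},
    {"dx":0,"dy":0,"dz":0,"roll":0},
    {"dx":0,"dy":0,"dz":0,"roll":0}
  ],
  "jaw": 0
}}

```text
time: 10.52
tool_pos: [0.6823, -0.0765, 0.0321]
tcp_rot: [[-0.999, 0.032, 0.0], [0.032, 0.999, 0.0], [-0.0, 0.0, -1.0]]
contact_force: [-0.9, 0.1, 0.3]
grip_width: -0.0001
grasp_force: 0.0
```

```bash
python3 tip.py
```

```text
near edge -> centre x 0.0228 yaw rel -0.001 y range [-0.2865 -0.1684] n 30352
[ 0.68230004 -0.07647589  0.03209706] -6.973098012712091e-05 [-1.94208789e-01  4.63653027e-01  1.23188041e+00  1.09360424e-04
  1.44593977e+00 -1.73324253e+00]
[0.07069978 0.07644089 0.08820297 0.12453296]
0.004 0; 0.01 0; 0.016 0; 0.022 0; 0.028 0; 0.034 0; 0.04 0; 0.046 0; 0.052 0; 0.058 0;
```

Even shut, the visible tips end about 38 mm behind the reported TCP. The cap contact agrees with this, so the real tips are higher than reported. I'll command TCP z≈-0.015, which puts the tips at about 20 mm, and watch the force.

{"name": "carry_out", "arguments": {
  "targets": [
    {"dx":0,"dy":0,"dz":10,"roll":0},
    {"dx":0,"dy":0,"dz":20,"roll":0},
    {"dx":0,"dy":0,"dz":28,"roll":0},
    {"dx":0,"dy":0,"dz":34,"roll":0},
    {"dx":0,"dy":0,"dz":38,"roll":0},
    {"dx":0,"dy":0,"dz":42,"roll":0},
    {"dx":0,"dy":0,"dz":42,"roll":0}
  ],
  "jaw": 60
}}

```text
time: 11.45
tool_pos: [0.6821, -0.0764, -0.0102]
tcp_rot: [[-0.999, 0.032, -0.0], [0.032, 0.999, 0.0], [0.0, 0.0, -1.0]]
contact_force: [-0.2, 0.4, -0.2]
grip_width: 0.0602
grasp_force: 0.0
```

```bash
python3 tip.py;python3 -c "
from h import *
go(.056,-.228,-.015,np.pi)"
```

```text
near edge -> centre x 0.0285 yaw rel 0.001 y range [-0.2863 -0.1687] n 44707
[ 0.68211676 -0.07644056 -0.01021018] 0.06015234806667867 [-1.94201915e-01  4.97152879e-01  1.27251231e+00  9.53590126e-05
  1.37233902e+00 -1.73323472e+00]
[0.02935904 0.03486464 0.04289481 0.08355152]
0.004 0; 0.01 0; 0.016 0; 0.022 0; 0.028 137; 0.034 547; 0.04 721; 0.046 835; 0.052 919; 0.058 988; dock now [ 0.0928 -0.2251] z -0.0099 F [ 0.   0.2 -0.4] t 11.5 -> [36.8 -2.9  5.1] roll 0.0
```

No contact at z=-10 mm, which confirms the offset. I lower another 14 mm and nudge sideways to centre the rack.

{"name": "carry_out", "arguments": {
  "targets": [
    {"dx":0,"dy":-3,"dz":5,"roll":0},
    {"dx":0,"dy":-3,"dz":10,"roll":0},
    {"dx":8,"dy":-3,"dz":14,"roll":0},
    {"dx":16,"dy":-3,"dz":14,"roll":0},
    {"dx":23,"dy":-3,"dz":14,"roll":0},
    {"dx":27,"dy":-3,"dz":14,"roll":0},
    {"dx":30,"dy":-3,"dz":14,"roll":0},
    {"dx":33,"dy":-3,"dz":14,"roll":0},
    {"dx":35,"dy":-3,"dz":14,"roll":0},
    {"dx":37,"dy":-3,"dz":14,"roll":0},
    {"dx":37,"dy":-3,"dz":14,"roll":0}
  ]
}}

```text
time: 12.88
tool_pos: [0.6455, -0.0783, -0.0236]
tcp_rot: [[-0.999, 0.032, 0.001], [0.032, 0.999, -0.0], [-0.001, 0.0, -1.0]]
contact_force: [2.5, 0.3, 0.5]
grip_width: 0.0601
grasp_force: 0.8
```

```bash
python3 tip.py;python3 -c "
from h import *
edges(cloud(capture('side')))
go(.1,-.225,.09,np.pi)"
```

```text
near edge -> centre x -0.0 yaw rel 0.002 y range [-0.2861 -0.1685] n 60453
[ 0.64545895 -0.07831835 -0.02356541] 0.06010497957250653 [-2.07984570e-01  4.34831609e-01  1.39067248e+00  1.41319152e-04
  1.31532876e+00 -1.74707682e+00]
[0.01647573 0.02473158 0.0342473  0.07018986]
0.004 0; 0.01 0; 0.016 117; 0.022 224; 0.028 546; 0.034 1560; 0.04 943; 0.046 960; 0.052 1138; 0.058 1186; near edge -> centre x 0.0015 yaw rel 0.011 y range [-0.2905 -0.1689] n 529
dock now [ 0.0561 -0.2282] z -0.0236 F [ 1.5 -0.4  1.7] t 12.975 -> [ -44.     3.2 -113.6] roll 0.0
```

The rack is now centred (x≈0) and square. I retreat, lift, and go round behind its -y end.

{"name": "carry_out", "arguments": {
  "targets": [
    {"dx":-15,"dy":0,"dz":0,"roll":0},
    {"dx":-18,"dy":0,"dz":-40,"roll":0},
    {"dx":-18,"dy":0,"dz":-90,"roll":0},
    {"dx":0,"dy":-50,"dz":-100,"roll":1.571},
    {"dx":56,"dy":-94,"dz":-100,"roll":1.571},
    {"dx":56,"dy":-94,"dz":-100,"roll":1.571},
    {"dx":56,"dy":-94,"dz":-100,"roll":1.571},
    {"dx":56,"dy":-94,"dz":-100,"roll":1.571},
    {"dx":56,"dy":-94,"dz":-100,"roll":1.571},
    {"dx":56,"dy":-94,"dz":-100,"roll":1.571},
    {"dx":56,"dy":-94,"dz":-100,"roll":1.571},
    {"dx":56,"dy":-94,"dz":-100,"roll":1.571}
  ],
  "jaw": 45
}}

```text
time: 14.48
tool_pos: [0.5852, -0.1702, 0.0753]
tcp_rot: [[0.035, 0.999, -0.003], [0.999, -0.035, 0.001], [0.001, -0.003, -1.0]]
contact_force: [-0.3, 0.6, -0.5]
grip_width: 0.0452
grasp_force: 0.0
```

```bash
python3 -c "
from h import *
go(0,-.324,-.024,np.pi/2)
p=capture('top');C=cloud(p)
r=rackpose(C,(.59,-.076));print(r,w2d(*r[:2]),r[2]-PH)
p=capture('side');edges(cloud(p))"
```

```text
dock now [-0.0012 -0.3219] z 0.0753 F [-0.3  0.6 -0.5] t 14.475 -> [-2.2  1.5 99.3] roll -0.003
(np.float64(0.5900531616210938), np.float64(-0.07477987670898438), np.float64(-0.027673572677285933), np.float64(118.02055358886719), np.float64(91.01461791992188)) [ 0.00059628 -0.22637669] 0.004326427322714068
near edge -> centre x 0.0018 yaw rel 0.003 y range [-0.2895 -0.17  ] n 374
```

{"name": "carry_out", "arguments": {
  "targets": [
    {"dx":-2,"dy":1,"dz":40,"roll":0},
    {"dx":-2,"dy":1,"dz":75,"roll":0},
    {"dx":-2,"dy":1,"dz":92,"roll":0},
    {"dx":-2,"dy":1,"dz":99,"roll":0},
    {"dx":8,"dy":1,"dz":99,"roll":0},
    {"dx":16,"dy":1,"dz":99,"roll":0},
    {"dx":24,"dy":1,"dz":99,"roll":0},
    {"dx":32,"dy":1,"dz":99,"roll":0},
    {"dx":40,"dy":1,"dz":99,"roll":0},
    {"dx":48,"dy":1,"dz":99,"roll":0},
    {"dx":56,"dy":1,"dz":99,"roll":0},
    {"dx":60,"dy":1,"dz":99,"roll":0}
  ]
}}

```text
time: 16.08
tool_pos: [0.5891, -0.11, -0.023]
tcp_rot: [[0.032, 1.0, -0.0], [1.0, -0.032, -0.0], [-0.0, -0.0, -1.0]]
contact_force: [-0.3, -3.2, 2.0]
grip_width: 0.0451
grasp_force: 1.6
```

```bash
python3 -c "
from h import *
go(0,-.2,-.024,np.pi/2)
s=ctrl.state();P=cloud(capture('wrist'),s);edges(P,-.19)
edges(cloud(capture('side')),-.19)"
```

```text
dock now [ 0.0008 -0.2616] z -0.023 F [-0.3 -3.2  2. ] t 16.075 -> [61.6 -0.8  1. ] roll 0.0
near edge -> centre x -0.0002 yaw rel 0.002 y range [-0.2554 -0.1559] n 50404
near edge -> centre x 0.0006 yaw rel -0.005 y range [-0.2687 -0.1312] n 199
```

{"name": "carry_out", "arguments": {
  "targets": [
    {"dx":8,"dy":-1,"dz":1,"roll":0},
    {"dx":16,"dy":-1,"dz":1,"roll":0},
    {"dx":24,"dy":-1,"dz":1,"roll":0},
    {"dx":32,"dy":-1,"dz":1,"roll":0},
    {"dx":40,"dy":-1,"dz":1,"roll":0},
    {"dx":48,"dy":-1,"dz":1,"roll":0},
    {"dx":56,"dy":-1,"dz":1,"roll":0},
    {"dx":64,"dy":-1,"dz":1,"roll":0},
    {"dx":72,"dy":-1,"dz":1,"roll":0},
    {"dx":80,"dy":-1,"dz":1,"roll":0},
    {"dx":88,"dy":-1,"dz":1,"roll":0},
    {"dx":94,"dy":-1,"dz":1,"roll":0}
  ]
}}

```text
time: 17.68
tool_pos: [0.591, -0.0159, -0.0241]
tcp_rot: [[0.032, 0.999, -0.0], [0.999, -0.032, 0.0], [0.0, -0.0, -1.0]]
contact_force: [-0.6, -2.3, -0.6]
grip_width: 0.045
grasp_force: 0.8
```

```bash
python3 -c "
from h import *
go(0,-.071,-.024,np.pi/2)
s=ctrl.state();p=capture('wrist');P=cloud(p,s);edges(P,-.097);save(p,'w4')"
```

```text
dock now [-0.0003 -0.1675] z -0.0241 F [-0.6 -2.3 -0.6] t 17.675 -> [96.5  0.4 -0.1] roll 0.0
near edge -> centre x -0.001 yaw rel 0.002 y range [-0.1613 -0.062 ] n 50900
```

View pics/w4.png

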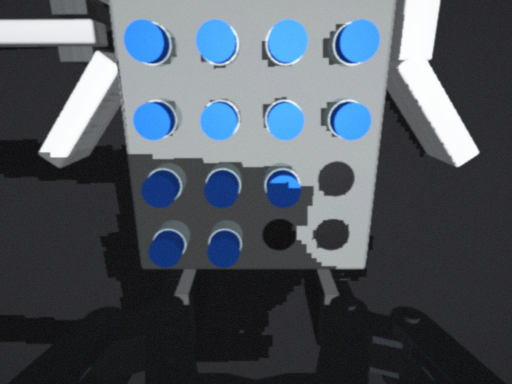

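The rack is running centred between the funnel walls (left end (95,60), right end (400,70)). I keep pushing.

{"name": "carry_out", "arguments": {
  "targets": [
    {"dx":8,"dy":0,"dz":0,"roll":0},
    {"dx":16,"dy":0,"dz":0,"roll":0},
    {"dx":24,"dy":0,"dz":0,"roll":0},
    {"dx":32,"dy":0,"dz":0,"roll":0},
    {"dx":40,"dy":0,"dz":0,"roll":0},
    {"dx":48,"dy":0,"dz":0,"roll":0},
    {"dx":56,"dy":0,"dz":0,"roll":0},
    {"dx":64,"dy":0,"dz":0,"roll":0},
    {"dx":72,"dy":0,"dz":0,"roll":0},
    {"dx":79,"dy":0,"dz":0,"roll":0},
    {"dx":85,"dy":0,"dz":0,"roll":0},
    {"dx":89,"dy":0,"dz":0,"roll":0}
  ]
}}

```text
time: 19.23
tool_pos: [0.594, 0.0728, -0.0239]
tcp_rot: [[0.032, 0.999, 0.0], [0.999, -0.032, 0.0], [0.0, 0.0, -1.0]]
contact_force: [0.4, -1.6, -0.0]
grip_width: 0.045
grasp_force: 0.7
```

{"name": "carry_out", "arguments": {
  "targets": [
    {"dx":2,"dy":0,"dz":0,"roll":0},
    {"dx":4,"dy":0,"dz":0,"roll":0},
    {"dx":6,"dy":0,"dz":0,"roll":0},
    {"dx":7,"dy":0,"dz":0,"roll":0},
    {"dx":7,"dy":0,"dz":0,"roll":0}
  ]
}}

```text
time: 19.85
tool_pos: [0.5942, 0.0796, -0.0239]
tcp_rot: [[0.032, 0.999, 0.0], [0.999, -0.032, 0.0], [0.0, 0.0, -1.0]]
contact_force: [0.2, -1.0, -0.8]
grip_width: 0.0451
grasp_force: 0.4
```

Not at the stop yet (no rise in force). I continue in 1 mm steps.

{"name": "carry_out", "arguments": {
  "targets": [
    {"dx":1,"dy":0,"dz":0,"roll":0},
    {"dx":2,"dy":0,"dz":0,"roll":0},
    {"dx":3,"dy":0,"dz":0,"roll":0},
    {"dx":3,"dy":0,"dz":0,"roll":0}
  ]
}}

```text
time: 20.35
tool_pos: [0.5944, 0.0821, -0.0239]
tcp_rot: [[0.032, 0.999, 0.0], [0.999, -0.032, -0.001], [-0.001, 0.0, -1.0]]
contact_force: [0.2, -1.9, -0.8]
grip_width: 0.0452
grasp_force: 1.4
```

```bash
python3 -c "
from h import *
go(0,-.071,-.024,np.pi/2)
s=ctrl.state();p=capture('wrist');P=cloud(p,s);edges(P,.0)
p=capture('top');C=cloud(p);d=(C[...,:2]-O)@D;z=C[...,2]
m=(abs(d[...,0])<.03)&(z>.06)&(z<.07);print('block front',np.percentile(d[m][:,1],[1,99]))
m=(abs(d[...,0])<.04)&(z>.031)&(z<.039)&(d[...,1]>0)&(d[...,1]<.08);print('rack front',np.percentile(d[m][:,1],[1,99]))
"
```

```text
dock now [-0.0001 -0.0695] z -0.0239 F [ 0.2 -1.9 -0.8] t 20.35 -> [-1.5  0.1  0.1] roll 0.0
near edge -> centre x -0.0008 yaw rel 0.002 y range [-0.0634  0.0361] n 50848
block front [-0.55716315  0.30185116]
rack front [0.03242911 0.06025123]
```

{"name": "carry_out", "arguments": {
  "targets": [
    {"dx":1,"dy":0,"dz":0,"roll":0},
    {"dx":2,"dy":0,"dz":0,"roll":0},
    {"dx":2,"dy":0,"dz":0,"roll":0}
  ]
}}

```text
time: 20.82
tool_pos: [0.5946, 0.082, -0.0238]
tcp_rot: [[0.032, 0.999, 0.0], [0.999, -0.032, -0.004], [-0.004, 0.001, -1.0]]
contact_force: [-0.2, -7.3, -1.0]
grip_width: 0.0449
grasp_force: 4.0
```

{"name": "carry_out", "arguments": {
  "targets": [
    {"dx":1,"dy":0,"dz":0,"roll":0},
    {"dx":2,"dy":0,"dz":0,"roll":0},
    {"dx":2,"dy":0,"dz":0,"roll":0}
  ]
}}

```text
time: 21.2
tool_pos: [0.5947, 0.0819, -0.0238]
tcp_rot: [[0.032, 0.999, 0.0], [0.999, -0.032, -0.008], [-0.008, 0.0, -1.0]]
contact_force: [-0.5, -13.7, -0.5]
grip_width: 0.045
grasp_force: 6.4
```

The force rises to 14 N with no more motion, so the rack is home. I back off, lift, and go to the bolt's push plate with the fingers shut.

{"name": "carry_out", "arguments": {
  "targets": [
    {"dx":-15,"dy":0,"dz":0,"roll":0},
    {"dx":-35,"dy":0,"dz":0,"roll":0},
    {"dx":-35,"dy":0,"dz":-50,"roll":0},
    {"dx":-35,"dy":0,"dz":-110,"roll":0},
    {"dx":-35,"dy":0,"dz":-120,"roll":0}
  ],
  "jaw": 45
}}

```text
time: 21.82
tool_pos: [0.597, 0.0511, 0.1027]
tcp_rot: [[0.032, 0.999, 0.012], [0.999, -0.032, 0.001], [0.001, 0.012, -1.0]]
contact_force: [0.2, -0.0, -0.3]
grip_width: 0.0447
grasp_force: 0.0
```

```bash
python3 -c "
from h import *
go(-.171,-.070,.06,0)
C=cloud(capture('top'));d=(C[...,:2]-O)@D;z=C[...,2]
m=(z>.034)&(z<.046)&(abs(d[...,0]+.13)<.03)&(abs(d[...,1]+.07)<.03);print('plate',m.sum(),np.median(d[m],0),d[m].min(0),d[m].max(0))
m=(abs(d[...,0])<.06)&(z>.03)&(z<.06)&(abs(d[...,1])<.09);print('rack',np.percentile(d[m],[1,99],axis=0))"
```

```text
dock now [ 0.0035 -0.1004] z 0.1027 F [ 0.2 -0.  -0.3] t 21.825 -> [  30.2 -175.    40.7] roll 1.57
  return _methods._mean(a, axis=axis, dtype=dtype,
  ret = um.true_divide(
Traceback (most recent call last):
ValueError: zero-size array to reduction operation minimum which has no identity
```

{"name": "carry_out", "arguments": {
  "targets": [
    {"dx":30,"dy":-178,"dz":0,"roll":1.57},
    {"dx":30,"dy":-178,"dz":0,"roll":1.57},
    {"dx":30,"dy":-178,"dz":0,"roll":1.57},
    {"dx":30,"dy":-178,"dz":0,"roll":1.57},
    {"dx":30,"dy":-178,"dz":0,"roll":1.57},
    {"dx":30,"dy":-178,"dz":0,"roll":1.57},
    {"dx":30,"dy":-178,"dz":0,"roll":1.57},
    {"dx":30,"dy":-178,"dz":0,"roll":1.57},
    {"dx":30,"dy":-178,"dz":0,"roll":1.57},
    {"dx":30,"dy":-178,"dz":0,"roll":1.57}
  ],
  "jaw": 0
}}

```text
time: 23.12
tool_pos: [0.4152, 0.087, 0.0943]
tcp_rot: [[1.0, -0.03, -0.003], [-0.03, -1.0, 0.0], [-0.003, -0.0, -1.0]]
contact_force: [-0.3, 0.7, 0.5]
grip_width: 0.0001
grasp_force: 0.0
```

```bash
python3 -c "
from h import *
go(-.174,-.070,-.022,0)
s=ctrl.state();p=capture('wrist');C=cloud(p,s);save(p,'w5')
for n,C in (('w',C),('s',cloud(capture('side')))):
  d=(C[...,:2]-O)@D;z=C[...,2]
  m=(z>.034)&(z<.046)&(abs(d[...,0]+.125)<.03)&(abs(d[...,1]+.07)<.03);print(n,'plate',m.sum(),np.percentile(d[m],[3,50,97],axis=0) if m.sum() else '')
  m=(abs(d[...,0])<.06)&(z>.03)&(z<.06)&(abs(d[...,1])<.07);print('rack',np.percentile(d[m],[1,99],axis=0) if m.sum() else '')"
```

```text
dock now [-0.1794 -0.0703] z 0.0943 F [-0.3  0.7  0.5] t 23.125 -> [  5.7  -0.3 116.3] roll 0.002
w plate 529 [[-0.13448289 -0.08051463]
 [-0.12964055 -0.0690712 ]
 [-0.1252134  -0.05825316]]
rack [[-0.05987858  0.06013916]
 [-0.05157827  0.06189775]]
s plate 18 [[-0.13371859 -0.08087033]
 [-0.129077   -0.07121344]
 [-0.12497453 -0.05847099]]
rack [[-0.05570574 -0.06146009]
 [ 0.05495873  0.06446383]]
```

View pics/w5.png

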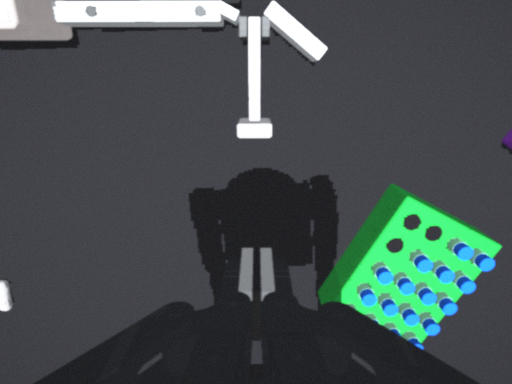

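The wrist view shows the push plate at (254,128), lined up with the shut fingers at (257,265). The green look-alike at (410,260) is clear of the path. I descend and push.

{"name": "carry_out", "arguments": {
  "targets": [
    {"dx":0,"dy":0,"dz":50,"roll":0},
    {"dx":0,"dy":0,"dz":90,"roll":0},
    {"dx":0,"dy":0,"dz":108,"roll":0},
    {"dx":5,"dy":0,"dz":116,"roll":0},
    {"dx":15,"dy":0,"dz":116,"roll":0},
    {"dx":25,"dy":0,"dz":116,"roll":0},
    {"dx":32,"dy":0,"dz":116,"roll":0},
    {"dx":37,"dy":0,"dz":116,"roll":0},
    {"dx":43,"dy":0,"dz":116,"roll":0},
    {"dx":49,"dy":0,"dz":116,"roll":0},
    {"dx":55,"dy":0,"dz":116,"roll":0},
    {"dx":61,"dy":0,"dz":116,"roll":0}
  ]
}}

```text
time: 24.72
tool_pos: [0.4777, 0.0853, -0.0199]
tcp_rot: [[1.0, -0.031, -0.0], [-0.031, -1.0, 0.0], [-0.0, -0.0, -1.0]]
contact_force: [-1.7, 0.3, 0.7]
grip_width: 0.0002
grasp_force: 0.8
```

{"name": "carry_out", "arguments": {
  "targets": [
    {"dx":5,"dy":0,"dz":0,"roll":0},
    {"dx":10,"dy":0,"dz":0,"roll":0},
    {"dx":14,"dy":0,"dz":0,"roll":0},
    {"dx":17,"dy":0,"dz":0,"roll":0},
    {"dx":19,"dy":0,"dz":0,"roll":0},
    {"dx":19,"dy":0,"dz":0,"roll":0}
  ]
}}

```text
time: 25.48
tool_pos: [0.4967, 0.0844, -0.02]
tcp_rot: [[1.0, -0.031, 0.001], [-0.031, -1.0, -0.0], [0.001, 0.0, -1.0]]
contact_force: [-1.0, 0.6, 0.0]
grip_width: -0.0001
grasp_force: 0.1
```

```bash
python3 -c "
from h import *
go(-.096,-.070,-.022,0)"
```

```text
dock now [-0.0978 -0.0702] z -0.02 F [-1.   0.6  0. ] t 25.475 -> [ 1.8 -0.2  2. ] roll 0.001
```

{"name": "carry_out", "arguments": {
  "targets": [
    {"dx":1,"dy":0,"dz":0,"roll":0},
    {"dx":2,"dy":0,"dz":0,"roll":0},
    {"dx":3,"dy":0,"dz":0,"roll":0},
    {"dx":4,"dy":0,"dz":0,"roll":0},
    {"dx":4,"dy":0,"dz":0,"roll":0}
  ]
}}

```text
time: 26.1
tool_pos: [0.4986, 0.0843, -0.02]
tcp_rot: [[1.0, -0.031, -0.004], [-0.031, -1.0, -0.0], [-0.004, 0.0, -1.0]]
contact_force: [-6.6, -0.8, 5.0]
grip_width: 0.0004
grasp_force: 3.3
```

{"name": "carry_out", "arguments": {
  "targets": [
    {"dx":1,"dy":0,"dz":0,"roll":0},
    {"dx":2,"dy":0,"dz":0,"roll":0},
    {"dx":2,"dy":0,"dz":0,"roll":0}
  ]
}}

```text
time: 26.48
tool_pos: [0.4984, 0.0843, -0.02]
tcp_rot: [[0.999, -0.031, -0.009], [-0.031, -1.0, -0.0], [-0.009, 0.001, -1.0]]
contact_force: [-12.8, 0.0, 9.6]
grip_width: 0.0001
grasp_force: 6.2
```

The bolt is at its end stop: the pad is at about -85 mm, which is gate = 50 mm. I back off, clear the view and check.

{"name": "carry_out", "arguments": {
  "targets": [
    {"dx":-15,"dy":0,"dz":0,"roll":0},
    {"dx":-40,"dy":0,"dz":0,"roll":0},
    {"dx":-60,"dy":0,"dz":-50,"roll":0},
    {"dx":-80,"dy":0,"dz":-100,"roll":0},
    {"dx":-110,"dy":0,"dz":-140,"roll":0},
    {"dx":-110,"dy":0,"dz":-140,"roll":0},
    {"dx":-110,"dy":0,"dz":-140,"roll":0}
  ]
}}

```text
time: 27.35
tool_pos: [0.3925, 0.0878, 0.1196]
tcp_rot: [[1.0, -0.031, 0.001], [-0.031, -1.0, 0.0], [0.001, -0.0, -1.0]]
contact_force: [-0.5, -0.7, 0.0]
grip_width: -0.0001
grasp_force: 0.0
```

```bash
python3 -c "
from h import *
p=capture('top');C=cloud(p);d=(C[...,:2]-O)@D;z=C[...,2]
m=(z>.034)&(z<.046)&(abs(d[...,0]+.085)<.03)&(abs(d[...,1]+.07)<.02);print('plate',m.sum(),np.percentile(d[m],[3,50,97],axis=0))
print(rackpose(C,tuple(d2w(0,0))),w2d(*rackpose(C,tuple(d2w(0,0)))[:2]))
for n in('bottle','beaker','wrench'):
  for k in mark_of(p,n)[:1]: print(n,onplane(p,k['position'],0)[:2])
print(ctrl.state()['tool_pos'],ctrl.state()['contact_force'])
cv2.imwrite('pics/fin.png',cv2.resize(p['pixels'][140:260,130:290,::-1],(800,600)))"
```

```text
plate 32 [[-0.08411247 -0.0802296 ]
 [-0.07998469 -0.07002202]
 [-0.07481706 -0.05953578]]
(np.float64(0.5954125366210937), np.float64(0.16238702392578125), np.float64(-0.06251464395435652), np.float64(141.8191680908203), np.float64(114.7463607788086)) [-0.00163513  0.01084026]
bottle [ 0.58710763 -0.41209591]
beaker [0.57743358 0.4319299 ]
wrench [0.37971412 0.32586107]
[0.39188176 0.0876727  0.11837249] [-0.07408359 -0.32542821 -0.41477347]
```

View pics/fin.png

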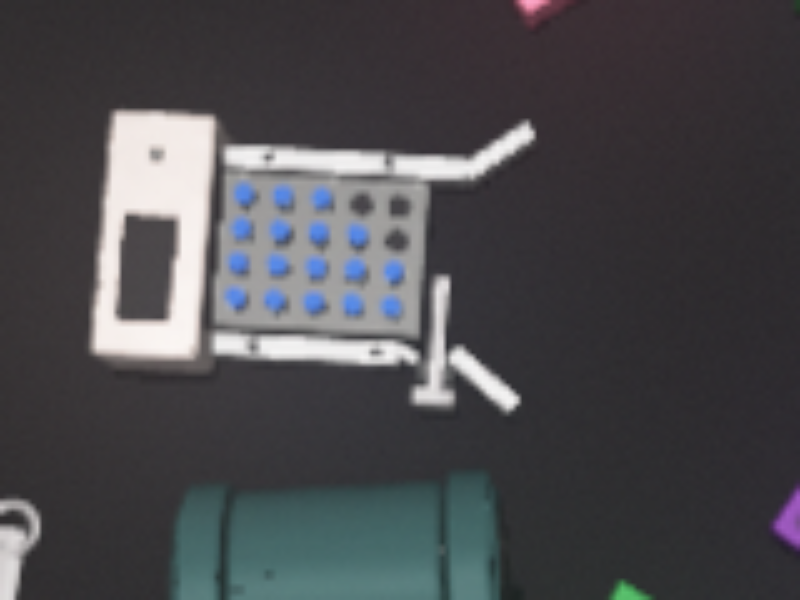

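The rack sits at (320,255), flush against the reader block, and the bolt is across behind it at (440,330). The bystanders have not moved. I hand in.

```bash
python3 -c "
from cell import ctrl
print(ctrl.hand_in())"
```

```text
the job is handed in; nothing more can be done
None
```

The rack is fully home against the reader block and the bolt is all the way across behind it; I handed the job in at about 27 s, with the bottle, beaker and wrench where they were (an early sideways nudge ran along the rack's vial caps instead of its side, and the rack did not tip).

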